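# Prop leg down, then hold the hive frame upright in its repair stand

### The arm

A 6-joint arm with a two-finger parallel gripper is mounted at the origin on the work surface. World frame = base frame: x ahead of the robot, y to its left, z up, the work surface at z = 0. Lengths are in m, angles in rad, forces in N, time in s.
With the tool pointing down it reaches from about 0.25 to 0.725 m from the base axis. Payload 4 kg.
Tool frame: the origin (TCP) lies midway between the tips of the shut fingers; the grasp point (between the pads) lies 19 mm behind it; z points along the fingers, y is the line along which they close (so a half turn about z gives the same grasp; the last joint's range is limited). The gripper opens to 85 mm and grips with 20 to 120 N. Pads are 22 mm wide; open, the fingers measure 114 mm over their backs; the gripper's body (76 mm by 85 mm) begins 54 mm behind the grasp point. The pads swing forward as they close: fully open they stand 13 mm farther back than shut.
Start: joints at [1.145, 0.241, 0.005, 1.335, 0, 1.571], TCP at [0.207, 0.455, 0.231] pointing down, gripper open.
Joint ranges: [-2.72, 2.72], [-1.05, 1.87], [-1.09, 1.28], [-1.99, 2.15], [-1.42, 1.44], [-3.14, 3.14]. Speed limits (rad/s): [2.79, 2.79, 3.14, 3.14, 3.14, 3.14].

### API

Orientations are given as a unit quaternion [x, y, z, w].
In Python, from workcell import bot gives the robot as it stands.
- The arm moves only by the tool move_arm, never from a script. Its argument "motion" is a list of rows, each an object of numbers: "x", "y", "z": the shift along the tool's x, y, z in cm; "yaw": the turn about the tool's z in degrees. A call has 1 to 20 rows; each row is the pose to reach, as a shift and turn from the pose commanded when the call began, along the tool's axes at that moment; what a row does not reach only later rows make up. A row lasts 1/8 s, in which the tool goes at most 62.5 mm and 10.7 degrees, less where a joint would pass 70% of its speed; a pose out of reach is approached as far as the arm can. A call with a gripper value outside its range is refused whole. "gripper" is the opening, from -1 (shut) to 1 (fully open), set as the call begins (left out, the last holds). The fingers move at their own pace and stop on an object; the grip force is fixed at half the most. Time passes only in rows, so rows that repeat a pose let the fingers close. It gives the time, the measured TCP pose, the force, the opening and the grip force at its end, in the units of the state.
- bot.get_obs(): the state, without advancing time (a new reading comes with each control period).
- bot.camera(name): name is "scene" or "top" or "wrist"; returns the picture (400x640x3 uint8, blue, green, red); there is no depth.
- bot.camera_model(name): a dict with "K" (3x3 intrinsics, pixels), "world_from_camera" (4x4, takes a point from camera to world coordinates). Camera axes: x right, y down, z forward; pixel columns grow to the right and rows downward; lengths in m; the calibration is good to about 2 mm. A picture is of the moment at which its call begins: read the wrist's pose just before it. camera_model takes no time and is no camera call; for the wrist camera it gives the pose at the moment of the call.
- bot.job_done(): hands the job in; it is judged then, once.
Trained networks look in the newest picture that a camera, given by its name, has taken for a name from the list of things; names that differ only in an ending like _2 or _b are one class to them, and where a whole thing is asked for, a point or a joint stands for the part that bears it (a point fixed in the world has none). Each returns a list of dicts, best first, with "score" (0 to 1); they miss things now and then, are a little off and sometimes report something else, mostly with a low value. They report only what shows in the picture. A call takes as long as a camera call.
- bot.cut_out(camera, name): "mask" (400x640 bool, what is visible of it) and "centre" ([row, column] in pixels, amid what is visible of it).
The state is a dict: "clock": time; "joint_pos": joint angles; "joint_vel": joint speeds; "tau": joint torques, N m; "eef_pos": TCP position; "tool_rot": TCP orientation; "ft_force": force on the tool from outside, world axes, zero at the start; "ft_torque": the same for the moment, N m; "grip_width": finger opening in m; "grasp_force": force on a finger pad.
Only numpy, scipy, OpenCV 4.12 (cv2) and the standard library are available. Lean on these libraries where they do the work, as an engineer would, in place of code of your own. Each camera call takes 0.05 s, during which the arm holds its last target. There are 200 camera calls.

### The job

The small hive frame is leaning back on the rest rail of its repair stand with the prop leg folded up. While the frame still lies on the rest, flip the prop leg down over its spring centre until it is fully down on its stop; then grip the frame's wooden top bar, swing the frame upright and keep holding it there, finishing with the gripper still firmly closed on the top bar so that it cannot tip either way and does not lean on the leg. Leave the other tools and parts lying where they are.

Things in the scene. Friction and masses are not known exactly. Their poses are not given: they have to be found in the camera images.
- stand: Fixed frame stand, dark steel base plate 250 x 250 x 6 mm. Origin on the bench under the frame's tilt axis, z up; level x axis points from the side where the frame leans at the start to the prop-leg side, y along the tilt axis. Plate spans x -90 to +160 mm. Ears at y +-112 mm carry the axis 45 mm up. Rest rail: 12 mm bar along y at x -48 mm, 123 mm high.
- frame (a joint): Tilt of frame with steel cradle (1.3 to 1.7 kg), rad: 0 upright, negative leaning to the rest rail, positive tipping to the prop-leg side. Starts at -0.35, on the rest rail, its lowest. Nearly no friction and top-heavy: let go, it falls. With the prop leg down its foot meets the base plate at about +0.1.
- frame_top (a point): Centre of the top face of the frame's pine top bar: 260 mm long along the stand's y, 25 mm thick (pinch it this way), 18 mm high. 194 mm from the tilt axis. Own z axis points up along the frame, y along the bar, x across its thickness. Below the bar the frame is open (thin wires) between end bars 200 mm apart.
- frame_pivot (a point): Point on the frame's tilt axis, in the middle of the stand, 45 mm above the bench.
- leg (a joint): Swing of the prop leg on the frame, rad: 0 folded up (start), 1.31 fully down on its stop. Over-centre spring: pushes it back up below about 0.65, snaps it down beyond. About 0.5 to 1 N pressed down near the foot swings it; pressing over about 2.7 N when it is on its lower stop starts to lift the frame off its rest.
- leg_pivot (a point): Centre of the leg's hinge pin, in the mid plane of the stand on the prop-leg side of the frame: 120 mm up the frame from the tilt axis and 32 mm out to the prop-leg side. The hinge is parallel to the tilt axis.
- leg_foot (a point): Centre of the black rubber foot (21 mm round, 20 mm wide), 165 mm from the leg's hinge pin. The leg is a straight flat steel bar 22 mm wide, 8 mm thick, in the stand's mid plane. With the frame on its rest it points 40 degrees above level, to the stand's +x, when folded up, and 35 degrees below level when down.
- panel: Bystander: blue plastic foundation panel 200 x 130 x 5 mm lying in the aluminium tray on runners at the left of the bench; origin under its centre.
- screwdriver: Bystander: stubby wooden-handled screwdriver, 110 mm long, lying along its x axis on the bench near the stand; origin under its middle.
- pliers: Bystander: chrome pliers about 160 mm long and 60 mm wide, 12 mm high, lying along their x axis on the bench on the other side of the stand; origin near the joint.
- top_bar: Bystander: grooved pine top bar 480 x 27 x 19 mm lying along its x axis at the right of the bench; origin under its centre.
- cup: Bystander: aluminium cup, 76 mm across, 75 mm high, mouth up, just beyond the base plate on the prop-leg side; origin under its centre.
- jar: Bystander: amber glass jar with steel lid, 66 mm across, 70 mm high, just beyond the base plate on the prop-leg side; origin under its centre.
- hive_tool: Bystander: flat steel hive tool, 235 x 45 x 5 mm, lying along its x axis at the right of the bench; origin under the middle of its shank.

How it is judged:
By the outcome, as a careful person would: the job done as asked, in the order asked, and still so for the second after the job is handed in, while the arm keeps its last pose, push and grip.
It also fails if it takes over 48 s, if anything falls off the work surface, if the arm or the gripper's body presses on something with over 40 N, if the wrist force passes 120 N, or if a joint passes its speed limit or range.

## Working session

There is one attempt and no reset: what is moved stays moved. The work goes in short steps, Python scripts to look and compute and a tool call to move; the robot and the scene stay as the last step left them, time stands still between calls to the robot, and variables do not carry over. Pictures are saved under pics/ and viewed, at most 10 in all, crops included, and the job is handed in when it is done.

Besides the shell and the picture viewer there is one more tool, called after "Emit:" as name(argument=value, ...), one argument or row to a line, values as JSON. move_arm: Moves the arm, as the interface text tells. Its arguments: {"type":"object","properties":{"motion":{"type":"array"},"gripper":{"type":"number"}},"required":["motion"]}

```bash
mkdir -p pics; cat > h.py <<'E'
from workcell import bot
import numpy as np, cv2
def proj(cam,P):
    m=bot.camera_model(cam);K=np.array(m["K"]);T=np.linalg.inv(np.array(m["world_from_camera"]))
    p=(T[:3,:3]@np.atleast_2d(P).T).T+T[:3,3]; q=(K@p.T).T; return q[:,:2]/q[:,2:]
def ray(cam,u,v):
    m=bot.camera_model(cam);K=np.array(m["K"]);T=np.array(m["world_from_camera"])
    d=T[:3,:3]@np.linalg.inv(K)@np.array([u,v,1.]); return T[:3,3],d/np.linalg.norm(d)
def tri(rs):
    A=sum(np.eye(3)-np.outer(d,d) for o,d in rs);b=sum((np.eye(3)-np.outer(d,d))@o for o,d in rs)
    return np.linalg.solve(A,b)
E
python3 - <<'E'
from h import *
a=bot.camera("scene");b=bot.camera("top")
cv2.imwrite("pics/s1.png",a);cv2.imwrite("pics/t1.png",b)
for c in("scene","top"):
    print(c,np.round(np.array(bot.camera_model(c)["world_from_camera"])[:3,3],3))
    for n in("frame","frame_top","leg","leg_foot","stand","cup","jar"):
        for r in bot.cut_out(c,n)[:2]:print(n,round(r["score"],2),np.round(r["centre"]),r["mask"].sum())
print(bot.get_obs())
E
```

```text
scene [ 1.358 -0.12   1.367]
frame 0.73 [188. 283.] 1399
frame_top 0.82 [186. 283.] 1548
leg 0.53 [184. 279.] 103
leg_foot 0.68 [184. 282.] 134
stand 0.78 [204. 283.] 3912
cup 0.84 [247. 261.] 371
top [ 0.526 -0.025  1.619]
frame 0.96 [240. 361.] 1899
frame_top 0.73 [242. 362.] 1917
frame_top 0.26 [171. 385.] 386
leg 0.89 [216. 362.] 306
leg_foot 0.68 [215. 360.] 376
leg_foot 0.19 [171. 338.] 259
stand 0.77 [222. 358.] 4867
stand 0.26 [217. 361.] 396
cup 0.85 [173. 384.] 378
jar 0.83 [172. 342.] 262
{'clock': 0.8, 'joint_pos': array([ 1.14498963e+00,  2.40552572e-01,  5.02531323e-03,  1.33521256e+00,
       -1.74481028e-05,  1.57080641e+00]), 'joint_vel': array([-9.26954388e-05, -1.04776685e-03, -2.75165084e-04, -3.78995089e-04,
        2.98079285e-04, -5.67586795e-04]), 'tau': array([-1.72674168e-03, -3.72153711e+01,  2.52676910e+01,  9.30713868e-04,
       -1.52583789e-04,  4.85078687e-06]), 'eef_pos': array([0.20653559, 0.45535728, 0.23133986]), 'tool_rot': array([2.11303511e-01, 9.77420496e-01, 2.57743123e-05, 1.44973112e-05]), 'ft_force': array([ 1.03050318, -0.1697964 ,  0.64917238]), 'ft_torque': array([ 0.04473503,  0.0265568 , -0.02773156]), 'grasp_force': 0.0, 'grip_width': 0.08571731751863136}
```

```bash
python3 - <<'E'
import cv2,numpy as np
a=cv2.imread("pics/s1.png")[140:270,200:360];b=cv2.imread("pics/t1.png")[150:280,290:450]
cv2.imwrite("pics/c1.png",np.hstack([cv2.resize(a,None,fx=2.5,fy=2.5,interpolation=2),cv2.resize(b,None,fx=2.5,fy=2.5,interpolation=2)]))
E
```

```text
(no output)
```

View pics/c1.png

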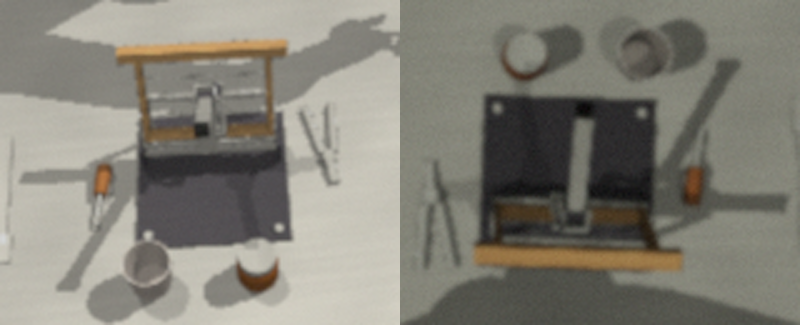

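View pics/s1.png

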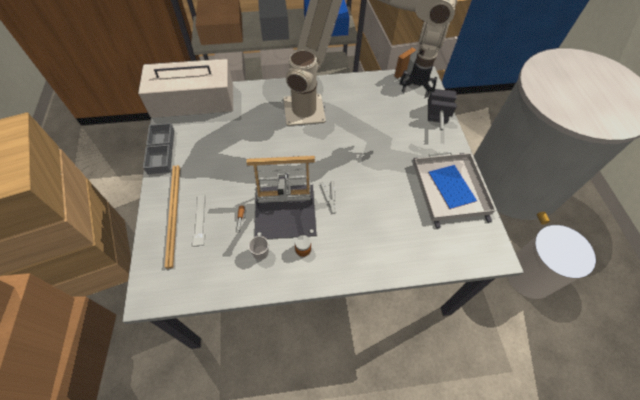

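```bash
cat > fit.py <<'E'
from h import *
from scipy.optimize import least_squares
def W(p,L):
    L=np.atleast_2d(L);c,s=np.cos(p[2]),np.sin(p[2])
    return np.c_[p[0]+c*L[:,0]-s*L[:,1],p[1]+s*L[:,0]+c*L[:,1],L[:,2]]
def bar(t): # bar end-centres, tilt t
    return [[.185*np.sin(t),s*.13,.045+.185*np.cos(t)] for s in(1,-1)]
FU=[.1153,0,.2747]
E
python3 - <<'E'
from fit import *
B=bar(-.35)
L=[[.16,.125,.006],[.16,-.125,.006]]
obs={"top":(L+B+[FU],[[324,188],[392.8,189.2],[319.8,252.5],[402.8,254],[364,193.5]]),
"scene":(L+B,[[316.4,236],[254.4,238],[314.8,159],[246.8,162]])}
f=lambda p:np.concatenate([(proj(c,W(p,l))-np.array(o)).ravel() for c,(l,o) in obs.items()])
r=least_squares(f,[.45,0,0]);print(r.x,np.round(r.fun.reshape(-1,2),1))
T=lambda a,b:np.round(tri([ray("top",*a),ray("scene",*b)]),3)
print(T((319.8,252.5),(314.8,159)),T((402.8,254),(246.8,162)),np.round(W(r.x,B+[FU,[0,0,.227]]),3))
for n in("cup","jar"):
  c=bot.cut_out("top",n)[0]["centre"];o,d=ray("top",c[1],c[0]);print(n,o+d*(.05-o[2])/d[2])
m=bot.camera_model("wrist")["world_from_camera"];print(np.round(m,3))
E
```

```text
[ 0.53290826 -0.14137372 -0.05780724] [[-0.7 -0.2]
 [-0.9  0.7]
 [-0.4 -1.3]
 [-0.4 -0. ]
 [-0.2  0.7]
 [-0.4 -0.6]
 [-1.   1. ]
 [-0.8 -0.3]
 [-0.9 -0.2]]
[ 0.473 -0.007  0.211] [ 0.462 -0.267  0.218] [[ 0.477 -0.008  0.219]
 [ 0.462 -0.267  0.219]
 [ 0.648 -0.148  0.275]
 [ 0.533 -0.141  0.227]]
cup [ 0.74285667 -0.24400782  0.05      ]
jar [ 0.74898884 -0.09280425  0.05      ]
[[ 0.414  0.862  0.294  0.13 ]
 [ 0.91  -0.391 -0.134  0.491]
 [-0.     0.323 -0.947  0.375]
 [ 0.     0.     0.     1.   ]]
```

Emit:
move_arm(
  gripper=-1,
  motion=[
    {"z":-6},
    {"z":-11,"yaw":8},
    {"x":-5,"y":-3,"z":-11,"yaw":16},
    {"x":-10.5,"y":-6,"z":-11,"yaw":24},
    {"x":-16,"y":-9.3,"z":-11,"yaw":32},
    {"x":-21,"y":-12.3,"z":-11,"yaw":40},
    {"x":-26.5,"y":-15.5,"z":-11,"yaw":48},
    {"x":-32,"y":-18.7,"z":-11,"yaw":56},
    {"x":-37,"y":-21.6,"z":-11,"yaw":64},
    {"x":-42.5,"y":-24.8,"z":-11,"yaw":69},
    {"x":-48,"y":-28,"z":-11,"yaw":69},
    {"x":-53,"y":-31,"z":-11,"yaw":69},
    {"x":-58,"y":-34,"z":-11,"yaw":69},
    {"x":-62,"y":-36.2,"z":-11,"yaw":69},
    {"x":-63.7,"y":-37.2,"z":-11,"yaw":69},
    {"x":-63.7,"y":-37.2,"z":-11,"yaw":69},
    {"x":-63.7,"y":-37.2,"z":-11,"yaw":69},
  ],
)

```text
invalid input at $.motion[0]: expected keys x, y, z, yaw
```

```bash
python3 - <<'E'
from fit import *
o=bot.get_obs();print(o["clock"],o["eef_pos"],o["tool_rot"],o["ft_force"],o["grip_width"],o["joint_pos"])
p=[.5329,-.1414,-.0578]
hinge=[-.0111,0,.1687]
pr=proj("wrist",W(p,bar(-.35)+[FU,hinge]))
a=bot.camera("wrist");print(np.round(pr))
for n in("leg_foot","leg"):
  for r in bot.cut_out("wrist",n)[:2]:print(n,r["score"],r["centre"])
for q in pr:cv2.drawMarker(a,(int(q[0]),int(q[1])),(0,0,255),0,12)
cv2.imwrite("pics/w1.png",a)
E
```

```text
0.9 [0.20654927 0.45533064 0.23129561] [ 2.11325391e-01  9.77415765e-01 -1.94195165e-05  9.26330518e-06] [ 0.00224032 -0.19953874 -0.25816142] 0.0857142006795886 [ 1.14494807e+00  2.40607516e-01  4.98145754e-03  1.33520432e+00
 -2.63154220e-05  1.57080963e+00]
[[   6.  649.]
 [-191.  691.]
 [ -34.  840.]
 [ -15.  620.]]
leg 0.62 [305.2, 510.0]
```

View pics/w1.png

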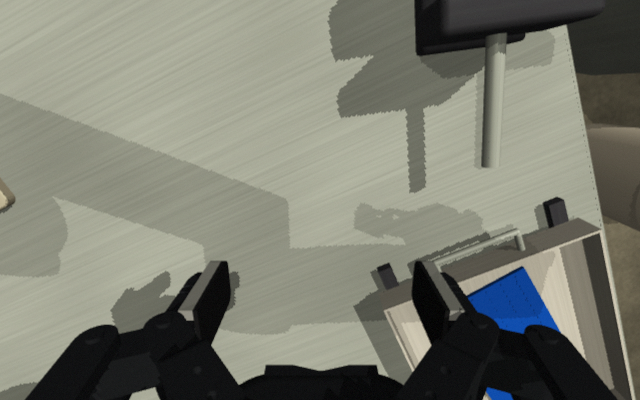

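The move was refused because every row needs all four keys. The picture only shows the start pose, with the open fingers over the tray.

Emit:
move_arm(
  gripper=-1,
  motion=[
    {"x":0,"y":0,"z":-6,"yaw":0},
    {"x":0,"y":0,"z":-11,"yaw":8},
    {"x":-5,"y":-3,"z":-11,"yaw":16},
    {"x":-10.5,"y":-6,"z":-11,"yaw":24},
    {"x":-16,"y":-9.3,"z":-11,"yaw":32},
    {"x":-21,"y":-12.3,"z":-11,"yaw":40},
    {"x":-26.5,"y":-15.5,"z":-11,"yaw":48},
    {"x":-32,"y":-18.7,"z":-11,"yaw":56},
    {"x":-37,"y":-21.6,"z":-11,"yaw":64},
    {"x":-42.5,"y":-24.8,"z":-11,"yaw":69},
    {"x":-48,"y":-28,"z":-11,"yaw":69},
    {"x":-53,"y":-31,"z":-11,"yaw":69},
    {"x":-58,"y":-34,"z":-11,"yaw":69},
    {"x":-62,"y":-36.2,"z":-11,"yaw":69},
    {"x":-63.7,"y":-37.2,"z":-11,"yaw":69},
    {"x":-63.7,"y":-37.2,"z":-11,"yaw":69},
    {"x":-63.7,"y":-37.2,"z":-11,"yaw":69},
  ],
)

```text
clock: 3.18
eef_pos: [0.6327, -0.1459, 0.3413]
tool_rot: [0.728, 0.686, -0.0, -0.0]
ft_force: [-0.1, 0.3, -0.7]
grip_width: -0.0001
grasp_force: 0.0
```

```bash
cat > look.py <<'E'
from fit import *
import sys
o=bot.get_obs();print(o["clock"],o["eef_pos"],o["tool_rot"],o["ft_force"],o["grip_width"],o["joint_pos"])
p=[.5329,-.1414,-.0578]
FD=[.124,0,.074];t=float(sys.argv[3]) if len(sys.argv)>3 else -.35
pr=proj("wrist",W(p,bar(t)+[FU if sys.argv[2]=="u" else FD,[-.0111,0,.1687]]))
a=bot.camera("wrist");print(np.round(pr))
for q in pr:cv2.drawMarker(a,(int(q[0]),int(q[1])),(0,0,255),0,12)
cv2.imwrite(sys.argv[1],a)
E
python3 look.py pics/w2.png u
```

```text
3.175 [ 0.63268384 -0.14589979  0.34130891] [ 7.27602635e-01  6.85998776e-01 -7.84134485e-06 -2.90185138e-04] [-0.10472792  0.25414745 -0.71656037] -0.0001168200880485984 [-2.26786911e-01  5.76672982e-01  7.93419390e-01  1.78803432e+00
  3.08898081e-04  1.40285457e+00]
[[101.  25.]
 [159. 316.]
 [344. 216.]
 [213. 177.]]
```

View pics/w2.png

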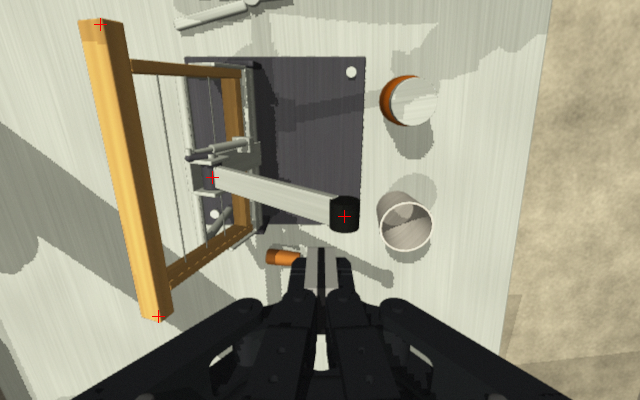

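The projected model (bar ends, hinge at (213,177), foot at (344,216)) lies right on the picture. The leg is folded up and the gripper is beside it. Now I'll press the leg down.

Emit:
move_arm(
  motion=[
    {"x":0,"y":-1,"z":3,"yaw":0},
    {"x":0,"y":-1,"z":6,"yaw":0},
    {"x":0,"y":-1,"z":7,"yaw":0},
    {"x":0,"y":-1,"z":8,"yaw":0},
    {"x":0,"y":-1,"z":9,"yaw":0},
    {"x":0,"y":-1,"z":10,"yaw":0},
    {"x":0,"y":-1,"z":11,"yaw":0},
    {"x":0,"y":-1,"z":12,"yaw":0},
    {"x":0,"y":-1,"z":13,"yaw":0},
    {"x":0,"y":-1,"z":14,"yaw":0},
    {"x":0,"y":-1,"z":15,"yaw":0},
    {"x":0,"y":-1,"z":16,"yaw":0},
    {"x":0,"y":-1,"z":17,"yaw":0},
    {"x":0,"y":-1,"z":18,"yaw":0},
    {"x":0,"y":-1,"z":19,"yaw":0},
    {"x":0,"y":-1,"z":19.6,"yaw":0},
    {"x":0,"y":-1,"z":19.6,"yaw":0},
    {"x":0,"y":-1,"z":19.6,"yaw":0},
  ],
)

```text
clock: 5.48
eef_pos: [0.6233, -0.146, 0.1457]
tool_rot: [0.728, 0.686, 0.0, 0.0]
ft_force: [0.9, 0.0, 0.2]
grip_width: 0.0001
grasp_force: 0.0
```

```bash
python3 look.py pics/w3.png d
```

```text
5.475 [ 0.62329531 -0.14603332  0.14569885] [7.27752660e-01 6.85839575e-01 2.00112194e-04 3.22422767e-04] [0.93243347 0.01485256 0.23888773] 0.00014588662510433398 [-2.30130650e-01  5.63162210e-01  2.65293993e-01  1.27216949e+00
 -2.23422714e-05  1.39994841e+00]
[[-632. -209.]
 [ -40.  626.]
 [ 369.  213.]
 [  92.  292.]]
```

View pics/w3.png

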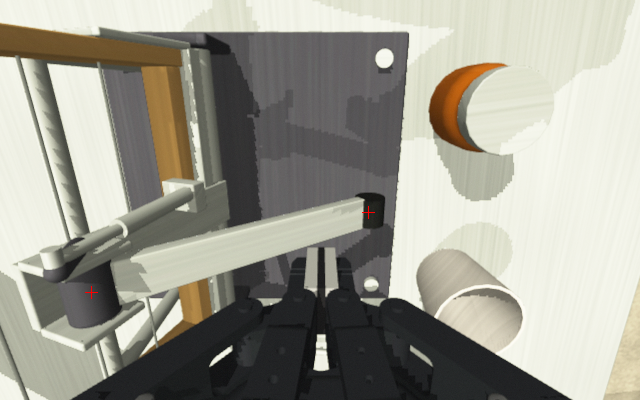

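The leg is down and its foot at (369,213) sits on the predicted stop position. Next I'll rise and go over the top bar.

Emit:
move_arm(
  gripper=0.4,
  motion=[
    {"x":0,"y":0,"z":-5,"yaw":0},
    {"x":0,"y":0,"z":-10,"yaw":0},
    {"x":0,"y":0,"z":-15,"yaw":0},
    {"x":0,"y":-2,"z":-18,"yaw":0},
    {"x":0,"y":-7,"z":-18,"yaw":0},
    {"x":0,"y":-12,"z":-18,"yaw":0},
    {"x":0,"y":-15.4,"z":-17,"yaw":0},
    {"x":0,"y":-15.4,"z":-15,"yaw":0},
    {"x":0,"y":-15.4,"z":-14,"yaw":0},
    {"x":0,"y":-15.4,"z":-14,"yaw":0},
    {"x":0,"y":-15.4,"z":-14,"yaw":0},
  ],
)

```text
clock: 6.9
eef_pos: [0.4699, -0.1369, 0.2857]
tool_rot: [0.728, 0.686, 0.0, 0.0]
ft_force: [0.4, -1.3, -0.1]
grip_width: 0.0597
grasp_force: 0.0
```

```bash
python3 look.py pics/w4.png d
```

```text
6.9 [ 0.46994356 -0.13691715  0.2857352 ] [7.27688137e-01 6.85908062e-01 1.48798525e-04 2.88903780e-04] [ 0.39904226 -1.31097434 -0.05856542] 0.05965907362294674 [-2.83477965e-01  2.02385519e-01  9.67933691e-02  1.46455525e+00
 -3.62844704e-05  1.34641290e+00]
[[321.   5.]
 [322. 360.]
 [487. 167.]
 [383. 193.]]
```

View pics/w4.png

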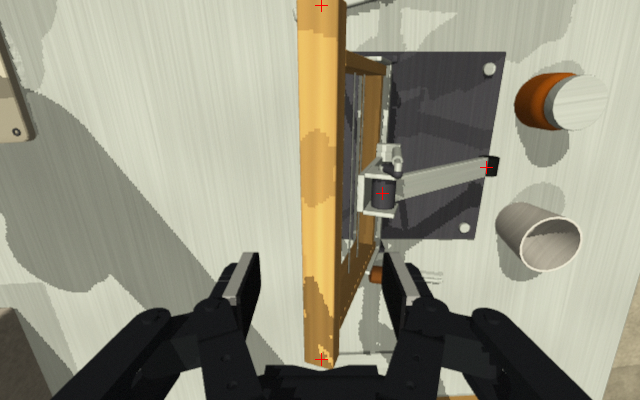

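Bar centred between the open fingers, right finger clear of the hinge bracket. Next I'll descend onto the bar.

Emit:
move_arm(
  motion=[
    {"x":0,"y":0,"z":3,"yaw":0},
    {"x":0,"y":0,"z":5,"yaw":0},
    {"x":0,"y":0,"z":6.5,"yaw":0},
    {"x":0,"y":0,"z":7.5,"yaw":0},
    {"x":0,"y":0,"z":8.4,"yaw":0},
    {"x":0,"y":0,"z":8.8,"yaw":0},
    {"x":0,"y":0,"z":8.8,"yaw":0},
  ],
)

```text
clock: 7.82
eef_pos: [0.4693, -0.1368, 0.1974]
tool_rot: [0.728, 0.686, 0.0, 0.0]
ft_force: [-0.3, 0.7, 0.1]
grip_width: 0.0598
grasp_force: 0.0
```

Emit:
move_arm(
  gripper=-1,
  motion=[
    {"x":0,"y":0,"z":0,"yaw":0},
    {"x":0,"y":0,"z":0,"yaw":0},
    {"x":0,"y":0,"z":0,"yaw":0},
    {"x":0,"y":0,"z":0,"yaw":0},
    {"x":0,"y":0,"z":0,"yaw":0},
    {"x":0,"y":0,"z":0,"yaw":0},
  ],
)

```text
clock: 8.57
eef_pos: [0.4705, -0.137, 0.1982]
tool_rot: [0.728, 0.686, 0.001, 0.001]
ft_force: [3.2, 0.1, 5.4]
grip_width: 0.0268
grasp_force: 59.2
```

Emit:
move_arm(
  motion=[
    {"x":0,"y":0.45,"z":-0.15,"yaw":0},
    {"x":0,"y":0.9,"z":-0.3,"yaw":0},
    {"x":0,"y":1.3,"z":-0.45,"yaw":0},
    {"x":0,"y":1.8,"z":-0.55,"yaw":0},
    {"x":0,"y":1.8,"z":-0.55,"yaw":0},
  ],
)

```text
clock: 9.2
eef_pos: [0.4831, -0.1377, 0.202]
tool_rot: [0.728, 0.686, -0.003, -0.003]
ft_force: [-6.1, 1.3, 8.2]
grip_width: 0.0264
grasp_force: 59.5
```

```bash
python3 look.py pics/w5.png d -.25; python3 -c "
from h import *
cv2.imwrite('pics/s5.png',cv2.resize(bot.camera('scene')[130:260,200:360],None,fx=4,fy=4,interpolation=2))"
```

```text
9.2 [ 0.48313154 -0.13771098  0.20200268] [ 0.72791955  0.68564596 -0.00338026 -0.00336527] [-6.14205115  1.25609411  8.1972964 ] 0.026400814787939573 [-0.27625665  0.26729394 -0.03689175  1.27585711 -0.00234701  1.35434399]
[[336. -66.]
 [330. 485.]
 [521. 190.]
 [387. 236.]]
```

View pics/w5.png

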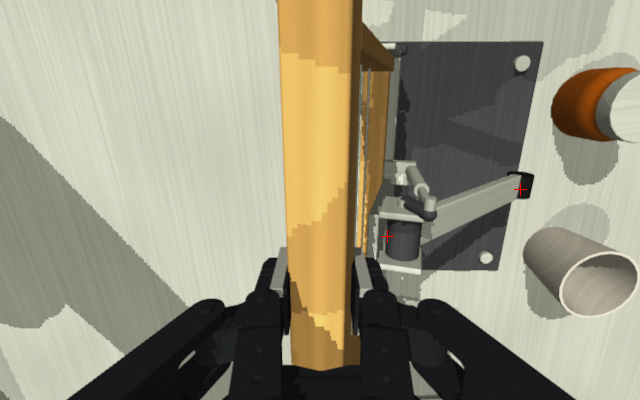

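The bar is held between the pads and moving with the gripper, and the leg is still down. I'll keep going along the arc.

Emit:
move_arm(
  motion=[
    {"x":0,"y":0.45,"z":-0.12,"yaw":0},
    {"x":0,"y":0.9,"z":-0.2,"yaw":0},
    {"x":0,"y":1.35,"z":-0.3,"yaw":0},
    {"x":0,"y":1.8,"z":-0.37,"yaw":0},
    {"x":0,"y":2.25,"z":-0.43,"yaw":0},
    {"x":0,"y":2.7,"z":-0.5,"yaw":0},
    {"x":0,"y":3.15,"z":-0.53,"yaw":0},
    {"x":0,"y":3.6,"z":-0.55,"yaw":0},
    {"x":0,"y":4.05,"z":-0.57,"yaw":0},
    {"x":0,"y":4.5,"z":-0.57,"yaw":0},
    {"x":0,"y":4.5,"z":-0.57,"yaw":0},
    {"x":0,"y":4.5,"z":-0.57,"yaw":0},
    {"x":0,"y":4.5,"z":-0.57,"yaw":0},
  ],
)

```text
clock: 10.92
eef_pos: [0.5324, -0.1406, 0.2089]
tool_rot: [0.728, 0.686, 0.0, 0.0]
ft_force: [-1.6, -0.2, 4.4]
grip_width: 0.0243
grasp_force: 62.8
```

```bash
python3 - <<'E'
from fit import *
o=bot.get_obs();print(o["clock"],o["eef_pos"],o["tool_rot"],o["ft_force"],o["ft_torque"],o["grip_width"],o["grasp_force"])
p=[.5329,-.1414,-.0578];c,s=np.cos(.0578),np.sin(.0578)
d=o["eef_pos"][:2]-p[:2];print("local x",c*d[0]-s*d[1])
out=[]
for cam,(r0,c0) in {"scene":(130,200),"top":(140,290)}.items():
    a=bot.camera(cam)[r0:r0+130,c0:c0+160];a=cv2.resize(a,None,fx=2.5,fy=2.5,interpolation=2)
    for t,k in((0,(0,0,255)),(-.1,(255,0,0))):
        for q in proj(cam,W(p,[[.194*np.sin(t),y,.045+.194*np.cos(t)] for y in(.13,-.13)])):
            cv2.circle(a,(int((q[0]-c0+.5)*2.5),int((q[1]-r0+.5)*2.5)),2,k,-1)
    out.append(a)
cv2.imwrite("pics/st6.png",np.hstack(out))
for y in(.11,-.11,0): print(np.round(proj("wrist",W(p,[[.194*np.sin(t)+e,y,.045+.194] for t in(0,) for e in(-.0125,.0125)]))).tolist())
cv2.imwrite("pics/w6.png",bot.camera("wrist"))
E
```

```text
10.925 [ 0.53235194 -0.14056797  0.20887738] [7.27739547e-01 6.85853522e-01 1.75670910e-04 2.58491678e-04] [-1.60774166 -0.16884581  4.43667323] [0.00678283 0.91893216 0.01006263] 0.02426910417959053 62.791571617126465
local x -0.0005952080692421099
[[285.0, 2.0], [366.0, 1.0]]
[[301.0, 477.0], [348.0, 477.0]]
[[295.0, 302.0], [354.0, 302.0]]
```

View pics/st6.png

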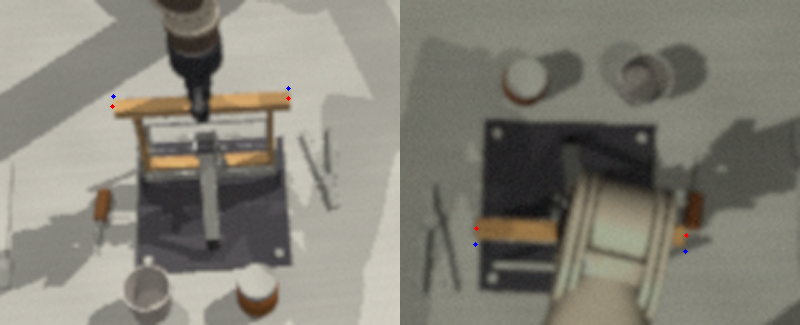

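View pics/w6.png

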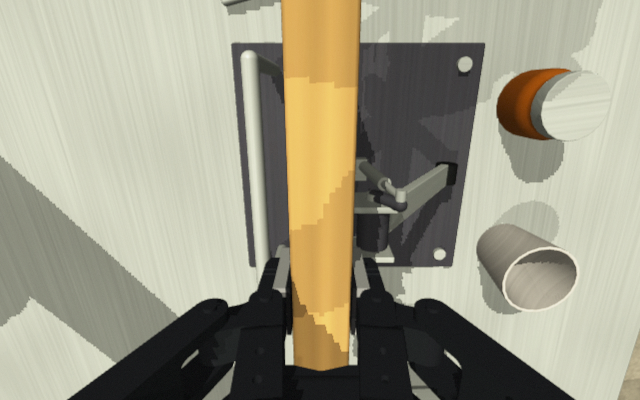

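The frame is upright: in the wrist view the bar edges are at 282–360 against 285–366 predicted, about 1 mm short. The pads lie flat on the bar and the leg is down. I'll make a 1 mm trim and let it settle.

Emit:
move_arm(
  gripper=-1,
  motion=[
    {"x":0,"y":0.1,"z":0,"yaw":0},
    {"x":0,"y":0.1,"z":0,"yaw":0},
    {"x":0,"y":0.1,"z":0,"yaw":0},
    {"x":0,"y":0.1,"z":0,"yaw":0},
    {"x":0,"y":0.1,"z":0,"yaw":0},
    {"x":0,"y":0.1,"z":0,"yaw":0},
  ],
)

```text
clock: 11.82
eef_pos: [0.5329, -0.1406, 0.2089]
tool_rot: [0.728, 0.686, -0.0, -0.0]
ft_force: [-3.1, 0.2, 6.4]
grip_width: 0.0244
grasp_force: 62.9
```

```bash
python3 -c "
from h import *
o=bot.get_obs();print(o['eef_pos'],o['ft_force'],o['ft_torque'],o['grasp_force'],abs(o['joint_vel']).max())
print(bot.job_done())"
```

```text
[ 0.53288168 -0.14060281  0.20886829] [-3.13376665  0.19935017  6.43542896] [0.0013827  1.28965505 0.03880042] 62.94700026512146 0.0019708525874913337
the job is handed in; nothing more can be done
None
```

The job is handed in at about 12 s: I flipped the prop leg down onto its stop first, then swung the frame upright (within about 1 mm at the top bar in the last picture), and the gripper is still closed on the bar at about 63 N.

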